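Set the section-counter preset wheels

TASK

On the black three-wheel thumbwheel bank beside the microtome, set the preset code: turn the wheel with the blue grip bar to 3 and the wheel with the orange grip bar to 1, each spoke pointing at its figure. Leave the wheel with the white grip bar as it is, and let go of everything.

Things in the scene. Friction and masses are not known exactly. Their poses are not given: they have to be found in the camera images.
- preset_bank: Fixed bank, 112 x 204 mm; origin on the bench under its centre; x to the back, y left. Wheels at y -60, 0, 60 mm turn about a line along y at x 0, 50 mm up, in a hump of 43 mm radius. Figures 0-4, white, right of each wheel, run front to back, 21 deg apart: spoke upright = 2; leaning 21 deg to the front = 1, to the back = 3. Stops at 46 deg. No clicks; friction (1 to 2 N at the bar) holds a wheel.
- blue_grip (a point): Blue grip bar's centre. Bar 20 mm thick, 24 mm long along bank y, on a spoke 5 mm thick, 14 wide, 72 mm from the pivot line. Site z points outward along the spoke. Starts between 0 and 2. Pinched front to back from above, it turns in the fingers as it is led along its arc; tips over 7 mm below its centre may meet the leaning spoke. Which wheel stands where varies.
- orange_grip (a point): Orange grip bar's centre; bar, spoke, radius, axes and handling as for the blue one. Starts between 2 and 4.
- white_grip (a point): White grip bar's centre; bar, spoke, radius and axes as for the blue one. Stands anywhere between 0.5 and 3.5; to be left alone. Mind the fixed microtome to the left of the bank, 0.37 m tall: it begins 0.46 m ahead of the robot base and 0.07 m left of its centre line (its handwheel, 0.6 m ahead, at the centre line): come in on the robot's side of it.
Things that resemble listed ones, but are neither listed nor needed, are in the scene too. There is more than one size of the preset_bank; the job needs the larger.

How it is judged:
At the end, for the whole second after the job is handed in: The blue wheel's spoke stands within 10 degrees of 3 and the orange wheel's within 10 degrees of 1; the white wheel is within 12 mm (at its bar) of where it was (x of blue_grip in the frame of preset_bank between 0.0137 and 0.0371 m and x of orange_grip in the frame of preset_bank between -0.0371 and -0.0137 m and distance of white_grip from where it was at the start of the episode below 0.012 m); the robot touches nothing.
It fails at once if the white wheel is turned (its bar displaced by more than 12 mm) (distance of white_grip from where it was at the start of the episode above 0.012 m).
It also fails if it takes over 40 s, if anything falls off the work surface, if the arm or the gripper's body presses on something with over 40 N, if the wrist force passes 120 N, or if a joint passes its speed limit or range.

ROBOT

A 6-joint arm with a two-finger parallel gripper is mounted at the origin on a cart in front of the work surface, level with it; the furniture and walls round the work are solid. World frame = base frame: x ahead of the robot, y to its left, z up, the work surface at z = 0. Lengths are in m, angles in rad, forces in N, time in s.
With the tool pointing down it reaches from about 0.4 to 0.825 m from the base axis. Payload 7 kg.
Tool frame: the origin (TCP) lies at the centre of the arm's flange, where the gripper is bolted on; the fingertips stand 178 mm ahead of it and the grasp point (between the pads) lies 159 mm ahead of it; x points along the fingers, z is the direction in which the jaws open and shut, and the axes are right-handed (so a half turn about x gives the same grasp; the last joint's range is limited). The gripper opens to 88 mm and grips with 3 to 60 N. Pads are 19 mm wide; open, the fingers measure 130 mm over their backs; the gripper's body (78 mm by 193 mm) begins 47 mm behind the grasp point.
Start: joints at [1.447, 0.359, 0.012, 0, -1.224, -0.288], TCP at [0.27, 0.619, 0.405] pointing down, gripper open.
Joint ranges: [-3.07, 3.07], [-1.43, 2.12], [-1.02, 1.25], [-3.03, 1.67], [-3.05, -0], [-3.03, 3.03]. Speed limits (rad/s): [2.39, 2.39, 3.01, 3.14, 3.14, 3.14].

INTERFACE

Orientations are given as [roll, pitch, yaw] about the fixed x, y, z axes, in that order (R = Rz(yaw) Ry(pitch) Rx(roll)).
In Python, from station import telemetry, optics, job_done, finder gives the robot as it stands.
- The arm moves only by the tool play_rows, never from a script. Its argument "steps" is a list of rows, each an object of numbers: "gripper": the opening, from 0 (shut) to 1 (fully open); "tx", "ty", "tz": the shift along the tool's x, y, z in units of 25 mm (1.0 is 25 mm); "ax", "ay", "az": the turn, a rotation vector about the tool's x, y, z in units of 6 degrees (1.0 is 6 degrees). In form: [{"gripper": .., "tx": .., "ty": .., "tz": .., "ax": .., "ay": .., "az": ..}, ...]. A call has 1 to 20 rows; each row shifts and turns the commanded pose from where the row before left it, along the tool's axes as they then stand; what a row does not reach is not made up. A row lasts 1/12 s, in which the tool goes at most 41.7 mm and 7.16 degrees, less where a joint would pass 70% of its speed; a pose out of reach is approached as far as the arm can. A call is refused whole if a number of a shift passes 1 or a number of a turn 1, either way. A call with a gripper value outside its range is refused whole. The fingers move at their own pace and stop on an object; "newtons" is the grip in N (left out, the last holds). Time passes only in rows, so rows that do not move let the fingers close. It gives the time, the measured TCP pose, the force and the opening at its end, in the units of the state.
- telemetry.get_state(): the state, without advancing time (a new reading comes with each control period).
- optics.grab_frame(name): name is "scene" or "side" or "wrist"; returns the picture (480x640x3 uint8, red, green, blue); there is no depth.
- optics.calibration(name): a dict with "fx", "fy", "cx", "cy" (pixels), "k1" (the pictures are not rectified: a ray, as slopes to the right and down, at radius r is drawn at 1 + k1 r^2 times it, then the intrinsics apply), "T" (4x4, takes a point from camera to world coordinates); the wrist camera has in their place "mount" (4x4, takes a point from camera to tool coordinates, whose origin is the TCP and whose axes are the tool frame's). Camera axes: x right, y down, z forward; pixel columns grow to the right and rows downward; lengths in m; the calibration is good to about 2 mm. A picture is of the moment at which its call begins: read the wrist's pose just before it. calibration takes no time and is no camera call.
- job_done(): hands the job in, once; it reports no verdict.
Trained networks look in the newest picture that a camera, given by its name, has taken for a name from the list of things; names that differ only in an ending like _2 or _b are one class to them, and where a whole thing is asked for, a point or a joint stands for the part that bears it (a point fixed in the world has none). Each returns a list of dicts, best first, with "confidence" (0 to 1); they miss things now and then, are a little off and sometimes report something else, mostly with a low value. They report only what shows in the picture. A call takes as long as a camera call. They do not tell look-alikes from the thing itself.
- finder.look_for(query, camera): "extent" ([left, top, right, bottom] in pixels, round what is visible of it).
- finder.silhouettes(query, camera): "pixels" (480x640 bool, what is visible of it) and "extent" ([left, top, right, bottom] in pixels, round what is visible of it).
- finder.pinpoint(query, camera): "location" ([row, column] in pixels: a listed point, or the origin of a listed thing).
The state is a dict: "t": time; "q": joint angles; "qd": joint speeds; "joint_efforts": joint torques, N m; "eef_pos": TCP position; "ee_rot": TCP orientation; "force": force on the tool from outside, world axes, zero at the start; "moment": the same for the moment, N m; "width": finger opening in m.
Only numpy, scipy, OpenCV 4.12 (cv2) and the standard library are available. Lean on these libraries where they do the work, as an engineer would, in place of code of your own. Each camera call takes 0.05 s, during which the arm holds its last target.

## Working session

There is one attempt and no reset: what is moved stays moved. The work goes in short steps, Python scripts to look and compute and a tool call to move; the robot and the scene stay as the last step left them, time stands still between calls to the robot, and variables do not carry over. Pictures are saved under pics/ and viewed, and the job is handed in when it is done.

Besides the shell and the picture viewer there is one more tool, called as name(argument=value, ...) on one line, values as JSON. play_rows: Moves the arm, as the interface text tells. Its arguments: {"type":"object","properties":{"steps":{"type":"array"},"newtons":{"type":"number"}},"required":["steps"]}

```bash
mkdir -p pics; ls; python3 - <<'E'
from station import telemetry, optics, finder
import cv2,numpy as np
s=telemetry.get_state(); print(s)
for n in ["scene","side"]:
    f=optics.grab_frame(n); cv2.imwrite(f"pics/{n}0.png",f[:,:,::-1])
    c=optics.calibration(n); print(n,c)
    for q in ["preset_bank"]:
        for d in finder.look_for(q,n): print(q,d)
    for q in ["preset_bank","blue_grip","orange_grip","white_grip"]:
        print(q,[(d['location'],round(d['confidence'],2)) for d in finder.pinpoint(q,n)])
print(optics.calibration("wrist"))
E
```

```text
pics
{'t': 0.0, 'q': array([ 1.44706004e+00,  3.59426175e-01,  1.10232082e-02, -3.28683234e-04,
       -1.22413255e+00, -2.88081648e-01]), 'qd': array([ 0.00137077,  0.00095415, -0.00073331, -0.00021709,  0.00116322,
        0.00041454]), 'joint_efforts': array([ 1.03595576e-03, -5.82718062e+01,  2.93056369e+01,  6.99696064e+00,
        6.87127031e-03, -1.67577477e-04]), 'eef_pos': array([0.27012329, 0.61837129, 0.40368538]), 'ee_rot': array([ 0.11228536,  1.56902989, -1.87044083]), 'force': array([-0.23327047, -0.58651473, -0.85831615]), 'moment': array([-0.02650952, -0.00326123, -0.00808698]), 'width': 0.08729831533801549}
scene {'fx': 624.4805138609531, 'fy': 624.4805138609531, 'cx': 316.42086587342845, 'cy': 246.66228787027865, 'k1': -0.22440995175005685, 'T': array([[-0.81096071,  0.48197542, -0.33172641,  0.89799349],
       [ 0.58490886,  0.68232191, -0.43854126,  0.26129183],
       [ 0.01497809, -0.54966945, -0.83524796,  0.82466631],
       [ 0.        ,  0.        ,  0.        ,  1.        ]])}
preset_bank {'extent': [281.6, 180.9, 422.3, 319.9], 'confidence': 0.83}
preset
[... 621 characters left out ...]
357.9], 'confidence': 0.65}
preset_bank [([307.4, 370.5], 0.97), ([258.7, 297.1], 0.6)]
blue_grip [([255.1, 379.0], 0.93)]
orange_grip [([279.9, 341.1], 0.78)]
white_grip [([238.0, 394.0], 0.97), ([305.7, 373.3], 0.35)]
{'fx': 421.4497676772467, 'fy': 421.4497676772467, 'cx': 329.98809873338786, 'cy': 238.9252852590277, 'k1': -0.07204495502586611, 'mount': array([[-2.78897268e-04, -2.53185517e-01,  9.67417705e-01,
         1.94160972e-02],
       [ 6.24401141e-04, -9.67417598e-01, -2.53185309e-01,
         6.82932358e-02],
       [ 9.99999766e-01,  5.33444028e-04,  4.27899451e-04,
        -7.95545891e-04],
       [ 0.00000000e+00,  0.00000000e+00,  0.00000000e+00,
         1.00000000e+00]])}
```

View pics/scene0.png

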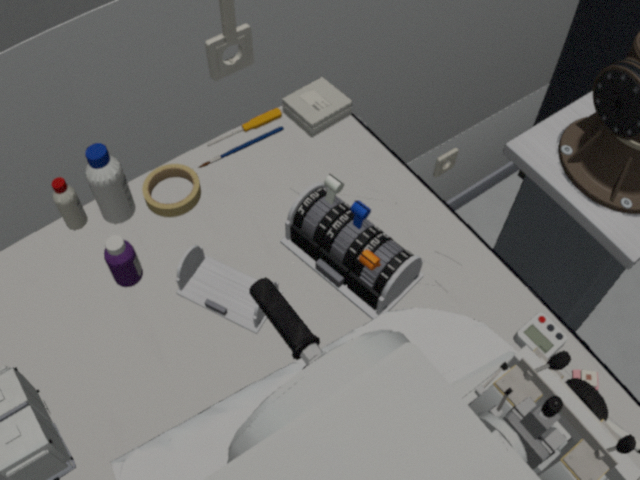

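View pics/side0.png

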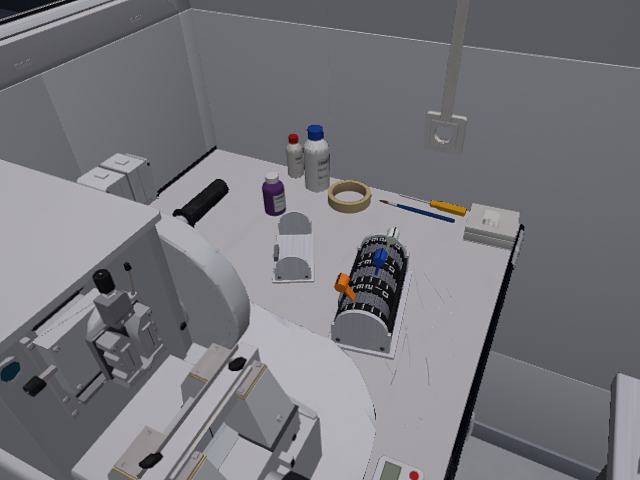

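```bash
cat > h.py <<'E'
import numpy as np,cv2
from station import telemetry, optics, finder
def ray(c,uv,T=None):
    K=np.array([[c['fx'],0,c['cx']],[0,c['fy'],c['cy']],[0,0,1.]])
    p=cv2.undistortPoints(np.array([[uv]],float),K,np.array([c['k1'],0,0,0,0.]))[0,0]
    T=c['T'] if T is None else T
    d=T[:3,:3]@[p[0],p[1],1]; return T[:3,3],d/np.linalg.norm(d)
def proj(c,P,T=None):
    T=c['T'] if T is None else T
    p=np.linalg.inv(T)@np.r_[P,1]; x,y=p[:2]/p[2]; f=1+c['k1']*(x*x+y*y)
    return c['fx']*x*f+c['cx'],c['fy']*y*f+c['cy']
def tri(rs):
    A=0;b=0
    for o,d in rs:
        M=np.eye(3)-np.outer(d,d);A=A+M;b=b+M@o
    X=np.linalg.solve(A,b); return X,[np.linalg.norm((np.eye(3)-np.outer(d,d))@(X-o)) for o,d in rs]
def onz(r,z):
    o,d=r; return o+d*(z-o[2])/d[2]
E
python3 - <<'E'
from h import *
a=cv2.imread('pics/scene0.png')[160:330,260:440];cv2.imwrite('pics/sc_crop.png',cv2.resize(a,None,fx=4.2,fy=3.5,interpolation=cv2.INTER_CUBIC))
a=cv2.imread('pics/side0.png')[215:365,310:430];cv2.imwrite('pics/si_crop.png',cv2.resize(a,None,fx=4,fy=4,interpolation=cv2.INTER_CUBIC))
C,S=optics.calibration('scene'),optics.calibration('side')
for n,u,v in [('blue',(359.1,210.8),(379,255.1)),('white',(332.2,185.6),(394,238)),('orange',(369,258),(341.1,279.9))]:
    print(n,tri([ray(C,u),ray(S,v)]))
print('origin side',onz(ray(S,(370.5,307.4)),0))
E
```

```text
blue (array([ 0.53401322, -0.12333541,  0.12404742]), [np.float64(0.002446389522637542), np.float64(0.0024463895226374856)])
white (array([ 0.53123429, -0.18943597,  0.11037598]), [np.float64(0.0019131716999659866), np.float64(0.0019131716999659576)])
orange (array([ 0.56894401, -0.05592052,  0.11649922]), [np.float64(0.0010555274951988835), np.float64(0.0010555274951988176)])
origin side [ 0.54168209 -0.12200541  0.        ]
```

View pics/sc_crop.png

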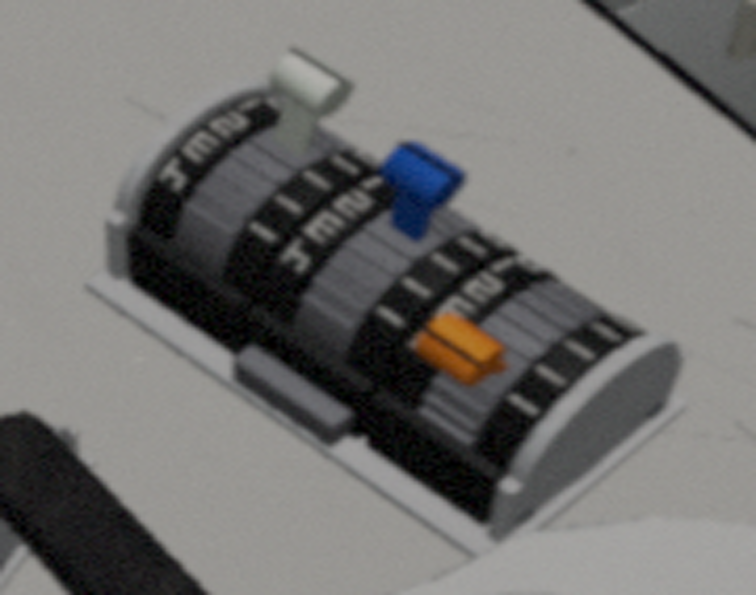

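View pics/si_crop.png

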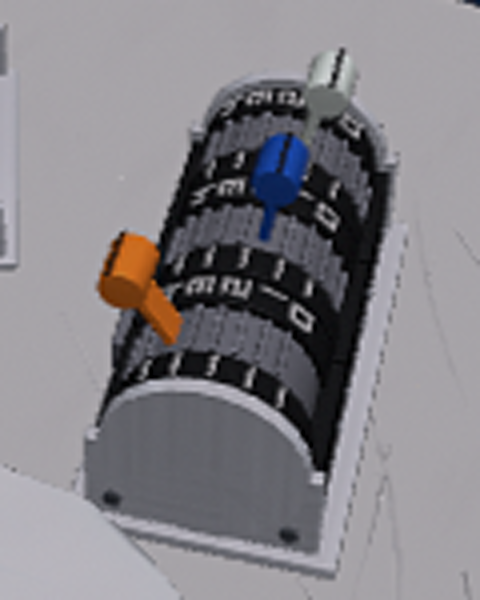

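```bash
python3 - <<'E'
from h import *
from scipy.optimize import least_squares
C,S=optics.calibration('scene'),optics.calibration('side')
g=[((332.2,185.6),(394,238)),((359.1,210.8),(379,255.1)),((369,258),(341.1,279.9))]
cor=[(C,(281,242),(56,-102)),(C,(374.3,318),(56,102)),(C,(423.3,275.7),(-56,102)),(S,(394,358.3),(-56,102)),(S,(329.5,336.8),(56,102)),(S,(411,271),(-56,-102))]
def f(p,full=False):
    x,y,w,*a=p;R=np.array([[np.cos(w),-np.sin(w)],[np.sin(w),np.cos(w)]]);r=[]
    for (u,v),yy,t in zip(g,(-.06,0,.06),a):
        P=np.r_[R@[.072*np.sin(t),yy]+[x,y],.05+.072*np.cos(t)]
        for c,q in((C,u),(S,v)): r+=list(np.subtract(proj(c,P),q))
        if full: print(P.round(4),np.degrees(t).round(1))
    for c,q,b in cor:
        r+=list(.5*np.subtract(proj(c,np.r_[R@(np.array(b)/1000)+[x,y],.003]),q))
    return r
s=least_squares(f,[.54,-.122,0,0,0,0.4],loss='soft_l1')
print(s.x[:3],np.degrees(s.x[2]));r=f(s.x,True);print(np.round(r,1))
E
```

```text
[ 0.54150242 -0.12350672  0.18261819] 10.463251394413067
[ 0.5312 -0.1864  0.1187] -17.5
[ 0.5334 -0.125   0.1215] -6.6
[ 0.5677 -0.0576  0.1113] 31.6
[ 1.4 -3.6 -1.  -1.8 -0.6 -1.7 -0.3  1.8 -0.5 -0.   0.7  2.4 -1.4 -0.4
  0.6  1.9 -0.3 -0.5 -0.5  0.3 -2.3  4.  -0.1  0.5]
```

```bash
python3 - <<'E'
from h import *
from scipy.spatial.transform import Rotation as Ro
C,S=optics.calibration('scene'),optics.calibration('side')
for u,v in [((260,288),(222,186)),((310,350),(180,217)),((285,315),(203,200))]:
    print(tri([ray(C,u),ray(S,v)]))
s=telemetry.get_state();R=Ro.from_euler('xyz',s['ee_rot']).as_matrix();print(s['t'],R.round(3))
optics_=optics.grab_frame('wrist');cv2.imwrite('pics/w0.png',optics_[:,:,::-1])
for z in(0.,.1,.2):
  for u in [(232,440),(400,330),(420,320)]: print(z,u,onz(ray(C,u),z))
E
```

```text
(array([ 0.74885509, -0.03283187,  0.25392617]), [np.float64(0.002354669513393327), np.float64(0.0023546695133934313)])
(array([0.74953166, 0.05856173, 0.26203726]), [np.float64(0.0018818803047508644), np.float64(0.0018818803047509639)])
(array([0.74730149, 0.01198983, 0.25973365]), [np.float64(0.0015126293672217059), np.float64(0.0015126293672217339)])
0.6 [[-0.     0.916 -0.4  ]
 [-0.    -0.4   -0.916]
 [-1.     0.     0.   ]]
0.0 (232, 440) [0.84448449 0.01468983 0.        ]
0.0 (400, 330) [0.55591559 0.01784143 0.        ]
0.0 (420, 320) [0.5210907 0.0227699 0.       ]
0.1 (232, 440) [0.85097305 0.04459308 0.1       ]
0.1 (400, 330) [0.59739635 0.04736251 0.1       ]
0.1 (420, 320) [0.56679437 0.05169334 0.1       ]
0.2 (232, 440) [0.85746162 0.07449632 0.2       ]
0.2 (400, 330) [0.63887712 0.07688359 0.2       ]
0.2 (420, 320) [0.61249804 0.08061679 0.2       ]
```

View pics/w0.png

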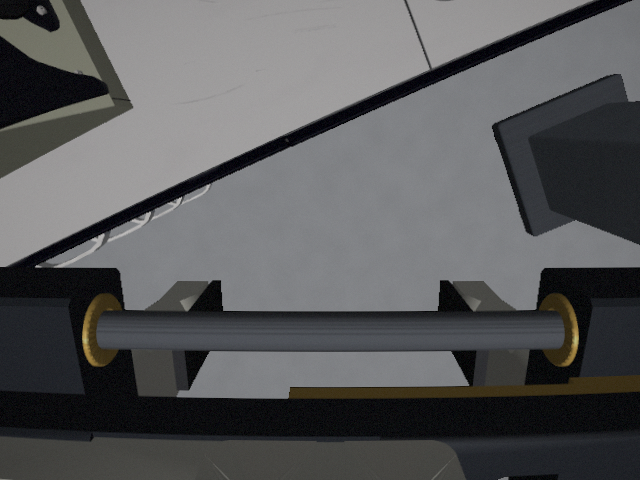

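play_rows(steps=[{"gripper": 1,"tx": -0.75,"ax": 0.95},{"tx": -0.75,"ax": 0.95},{"tx": -0.75,"ax": 0.95},{"tx": -0.75,"ax": 0.95},{"tx": -0.75,"ax": 0.95},{"tx": -0.75,"ax": 0.95},{"tx": -0.75,"ax": 0.95},{"tx": -0.75,"ax": 0.95},{"tx": -0.75,"ax": 0.95},{"tx": -0.75,"ax": 0.95},{"tx": -0.75,"ax": 0.95}], newtons=8)

```text
invalid input
```

```bash
cat >> h.py <<'E'
from scipy.spatial.transform import Rotation as Ro
def pose():
    s=telemetry.get_state();return s,s['eef_pos'],Ro.from_euler('xyz',s['ee_rot']).as_matrix()
def goto(P):
    s,p,R=pose(); d=R.T@(np.array(P)-p)/.025
    print('t',s['t'],'p',p.round(4),'jaw deg',np.degrees(np.arctan2(R[1,2],R[0,2])).round(1),'tool x',R[:,0].round(3),'F',s['force'].round(1),'w',s['width'].round(4));print('units',d.round(2),'minrows',np.abs(d).max().round(1))
E
python3 -c "
from h import *
goto([.46,-.07,.61]);print(pose()[0]['q'])"
```

```text
Traceback (most recent call last):
  File "h.py", line 24, in goto
    print('t',s['t'],'p',p.round(4),'jaw deg',np.degrees(np.arctan2(R[1,2],R[0,2])).round(1),'tool x',R[:,0].round(3),'F',s['force'].round(1),'w',s['width'].round(4));print('units',d.round(2),'minrows',np.abs(d).max().round(1))
                                                                                                                                                  ^^^^^^^^^^^^^^^^
AttributeError: 'float' object has no attribute 'round'
```

play_rows(steps=[{"gripper": 1,"tx": -0.75,"ty": 0,"tz": 0,"ax": 0.95,"ay": 0,"az": 0},{"gripper": 1,"tx": -0.75,"ty": 0,"tz": 0,"ax": 0.95,"ay": 0,"az": 0},{"gripper": 1,"tx": -0.75,"ty": 0,"tz": 0,"ax": 0.95,"ay": 0,"az": 0},{"gripper": 1,"tx": -0.75,"ty": 0,"tz": 0,"ax": 0.95,"ay": 0,"az": 0},{"gripper": 1,"tx": -0.75,"ty": 0,"tz": 0,"ax": 0.95,"ay": 0,"az": 0},{"gripper": 1,"tx": -0.75,"ty": 0,"tz": 0,"ax": 0.95,"ay": 0,"az": 0},{"gripper": 1,"tx": -0.75,"ty": 0,"tz": 0,"ax": 0.95,"ay": 0,"az": 0},{"gripper": 1,"tx": -0.75,"ty": 0,"tz": 0,"ax": 0.95,"ay": 0,"az": 0},{"gripper": 1,"tx": -0.75,"ty": 0,"tz": 0,"ax": 0.95,"ay": 0,"az": 0},{"gripper": 1,"tx": -0.75,"ty": 0,"tz": 0,"ax": 0.95,"ay": 0,"az": 0},{"gripper": 1,"tx": -0.75,"ty": 0,"tz": 0,"ax": 0.95,"ay": 0,"az": 0}], newtons=8)

```text
t: 1.57
eef_pos: [0.2702, 0.6183, 0.612]
ee_rot: [-1.651, 1.571, 1.55]
force: [-1.1, 0.8, -0.5]
width: 0.0877
```

```bash
sed -i "s/s\['width'\].round(4)/round(s['width'],4)/" h.py
python3 -c "
from h import *
goto([.46,-.07,.61]);print(pose()[0]['q'])"
```

```text
t 1.5667 p [0.2702 0.6183 0.612 ] jaw deg -176.6 tool x [ 0.  0. -1.] F [-1.1  0.8 -0.5] w 0.0877
units [ 0.07 27.94 -5.94] minrows 27.9
[ 1.44709810e+00  3.12745736e-01  4.00650946e-01 -2.44751067e-05
 -1.65846654e+00 -1.38738041e+00]
```

play_rows(steps=[{"gripper": 1,"tx": 0,"ty": 1,"tz": -0.21,"ax": 0,"ay": 0,"az": 0},{"gripper": 1,"tx": 0,"ty": 1,"tz": -0.21,"ax": 0,"ay": 0,"az": 0},{"gripper": 1,"tx": 0,"ty": 1,"tz": -0.21,"ax": 0,"ay": 0,"az": 0},{"gripper": 1,"tx": 0,"ty": 1,"tz": -0.21,"ax": 0,"ay": 0,"az": 0},{"gripper": 1,"tx": 0,"ty": 1,"tz": -0.21,"ax": 0,"ay": 0,"az": 0},{"gripper": 1,"tx": 0,"ty": 1,"tz": -0.21,"ax": 0,"ay": 0,"az": 0},{"gripper": 1,"tx": 0,"ty": 1,"tz": -0.21,"ax": 0,"ay": 0,"az": 0},{"gripper": 1,"tx": 0,"ty": 1,"tz": -0.21,"ax": 0,"ay": 0,"az": 0},{"gripper": 1,"tx": 0,"ty": 1,"tz": -0.21,"ax": 0,"ay": 0,"az": 0},{"gripper": 1,"tx": 0,"ty": 1,"tz": -0.21,"ax": 0,"ay": 0,"az": 0},{"gripper": 1,"tx": 0,"ty": 1,"tz": -0.21,"ax": 0,"ay": 0,"az": 0},{"gripper": 1,"tx": 0,"ty": 1,"tz": -0.21,"ax": 0,"ay": 0,"az": 0},{"gripper": 1,"tx": 0,"ty": 1,"tz": -0.21,"ax": 0,"ay": 0,"az": 0},{"gripper": 1,"tx": 0,"ty": 1,"tz": -0.21,"ax": 0,"ay": 0,"az": 0},{"gripper": 1,"tx": 0,"ty": 1,"tz": -0.21,"ax": 0,"ay": 0,"az": 0},{"gripper": 1,"tx": 0,"ty": 1,"tz": -0.21,"ax": 0,"ay": 0,"az": 0},{"gripper": 1,"tx": 0,"ty": 1,"tz": -0.21,"ax": 0,"ay": 0,"az": 0},{"gripper": 1,"tx": 0,"ty": 1,"tz": -0.21,"ax": 0,"ay": 0,"az": 0},{"gripper": 1,"tx": 0,"ty": 1,"tz": -0.21,"ax": 0,"ay": 0,"az": 0},{"gripper": 1,"tx": 0,"ty": 1,"tz": -0.21,"ax": 0,"ay": 0,"az": 0}])

```text
t: 3.23
eef_pos: [0.4071, 0.1249, 0.6113]
ee_rot: [-2.434, 1.57, 0.772]
force: [-0.2, 0.7, -0.1]
width: 0.0876
```

```bash
python3 -c "
from h import *
goto([.47,-.11,.61]);print(pose()[0]['q'])"
```

```text
t 3.2333 p [0.4071 0.1249 0.6113] jaw deg -176.3 tool x [ 0.001  0.001 -1.   ] F [-0.2  0.7 -0.1] w 0.0876
units [ 0.05  9.54 -1.9 ] minrows 9.5
[ 7.64949432e-01 -1.38913378e-01 -1.03064089e-01 -6.93566396e-06
 -1.60568879e+00 -7.00016080e-01]
```

```bash
python3 - <<'E'
from h import *
a=[cv2.resize(optics.grab_frame(n)[:,:,::-1],(400,300)) for n in('scene','side')]
cv2.imwrite('pics/a1.png',np.hstack(a))
E
```

```text
(no output)
```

View pics/a1.png

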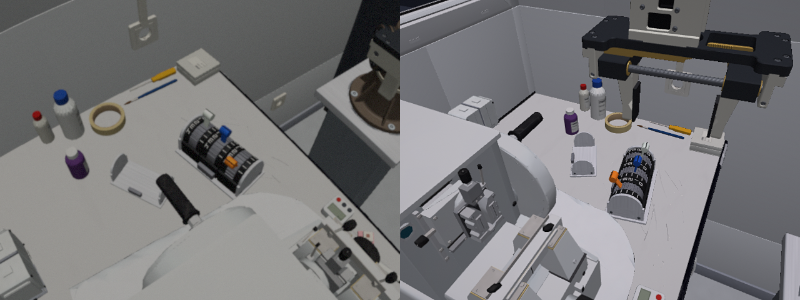

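```bash
python3 - <<'E'
from h import *
a=cv2.imread('pics/scene0.png')[230:480,100:640];cv2.imwrite('pics/sc2.png',cv2.resize(a,(800,370),interpolation=cv2.INTER_CUBIC))
a=cv2.imread('pics/side0.png')[130:480,0:440];cv2.imwrite('pics/si2.png',cv2.resize(a,(754,600),interpolation=cv2.INTER_CUBIC))
E
```

```text
(no output)
```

View pics/sc2.png

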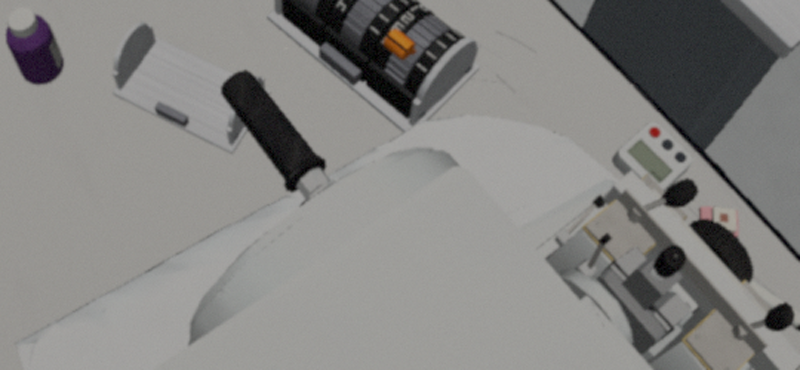

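View pics/si2.png

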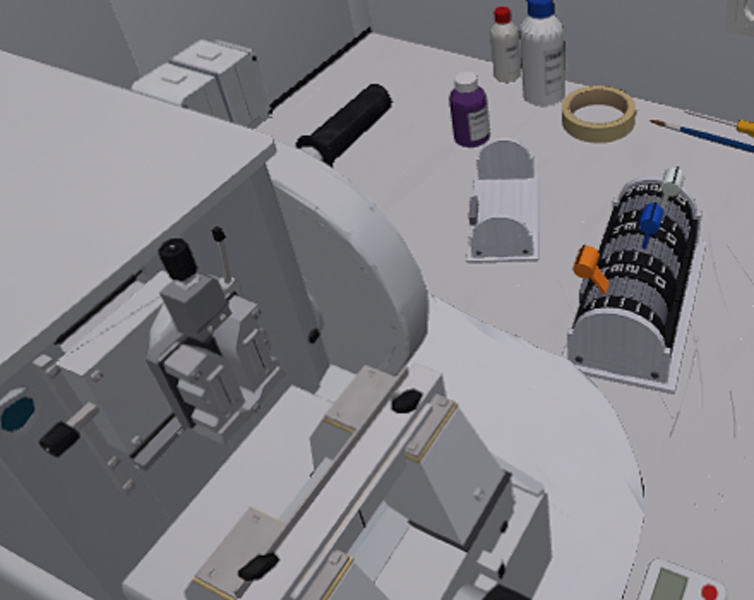

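play_rows(steps=[{"gripper": 1,"tx": 0,"ty": 1,"tz": -0.21,"ax": 0,"ay": 0,"az": 0},{"gripper": 1,"tx": 0,"ty": 1,"tz": -0.21,"ax": 0,"ay": 0,"az": 0},{"gripper": 1,"tx": 0,"ty": 1,"tz": -0.21,"ax": 0,"ay": 0,"az": 0},{"gripper": 1,"tx": 0,"ty": 1,"tz": -0.21,"ax": 0,"ay": 0,"az": 0},{"gripper": 1,"tx": 0,"ty": 1,"tz": -0.21,"ax": 0,"ay": 1,"az": 0},{"gripper": 1,"tx": 0,"ty": 1,"tz": -0.21,"ax": 0,"ay": 1,"az": 0},{"gripper": 1,"tx": 0,"ty": 0,"tz": 0,"ax": 0,"ay": 0,"az": 0}])

```text
t: 3.92
eef_pos: [0.448, -0.0238, 0.6123]
ee_rot: [3.141, 1.353, 0.062]
force: [-0.9, 0.0, -0.2]
width: 0.0878
```

```bash
python3 -c "
from h import *
goto([.47,-.11,.61]);s=pose()[0];print(s['q'],s['joint_efforts'])"
```

```text
t 3.9167 p [ 0.448  -0.0238  0.6123] jaw deg -176.4 tool x [ 0.216  0.013 -0.976] F [-0.9  0.  -0.2] w 0.0878
units [ 0.23  3.5  -0.63] minrows 3.5
[ 0.42536731 -0.17663205 -0.17356431  0.07848144 -1.37046913 -0.37017166] [ -0.9635162  -15.80695689  30.77277303   8.11454952   2.38281727
   0.69545567]
```

```bash
python3 - <<'E'
from h import *
from scipy.optimize import least_squares
C,S=optics.calibration('scene'),optics.calibration('side')
print('box corner',tri([ray(C,(407,341)),ray(S,(160.5,217.5))]), onz(ray(S,(160.5,217.5)),.37), onz(ray(C,(407,341)),.37))
Q=[[1.44706004,.359426175,.0110232082,-.00032868,-1.22413255,-.288081648],[1.44709810e+00,3.12745736e-01,4.00650946e-01,-2.4e-05,-1.65846654e+00,-1.38738041],[7.64949432e-01,-1.38913378e-01,-1.03064089e-01,-6.9e-06,-1.60568879,-7.00016080e-01],[0.42536731,-0.17663205,-0.17356431,0.07848144,-1.37046913,-0.37017166]]
P=[[.27012329,.61837129,.40368538],[.2702,.6183,.612],[.4071,.1249,.6113],[.448,-.0238,.6123]]
s=telemetry.get_state();Q.append(s['q']);P.append(s['eef_pos'])
rot=lambda ax,t:Ro.from_rotvec(np.array(ax)*t).as_matrix()
def fk(q,p):
    L2,L3,de,H,h,d=p
    A=rot([0,0,1],q[0]); 
    up=rot([0,1,0],q[1]); x=np.array([0,0,H])+up@[0,0,L2]
    B=rot([0,1,0],q[1]-q[2])      # forearm, x axis along forearm
    x=x+B@[L3*np.cos(de),0,L3*np.sin(de)]
    B=B@rot([1,0,0],p2*q[3])
    B=B@rot([0,1,0],-q[4])
    x=x+B@[h,-d,0]
    return A@x,A@B[:,0]
for p2 in(1,-1):
    f=lambda p:np.concatenate([fk(q,p)[0]-x for q,x in zip(Q,P)])*1000
    r=least_squares(f,[.4,.4,.1,.3,.1,.19]);print(p2,r.x.round(4),r.fun.round(1),fk(Q[3],r.x)[1].round(3))
E
```

```text
box corner (array([0.69656272, 0.12968955, 0.33202347]), [np.float64(0.002132288172172441), np.float64(0.0021322881721725076)]) [0.65526681 0.16725131 0.37      ] [0.71105646 0.13796257 0.37      ]
1 [0.5824 0.4697 0.023  0.1541 0.1341 0.2014] [ 10.    1.5  11.4   9.4  -2.   14.1  12.6  -1.2  13.1 -10.1  13.  -19.3
 -10.1  13.  -19.3] [ 0.152  0.153 -0.976]
-1 [6.015e-01 4.636e-01 2.000e-04 1.988e-01 1.999e-01 1.918e-01] [ 0.  0.  0. -0.  0. -0.  0.  0. -0. -0. -0. -0.  0. -0.  0.] [ 0.216  0.013 -0.976]
```

play_rows(steps=[{"gripper": 1,"tx": 0,"ty": 0,"tz": 0,"ax": 0,"ay": -1,"az": 0},{"gripper": 1,"tx": 0,"ty": 0,"tz": 0,"ax": 0,"ay": -1,"az": 0},{"gripper": 1,"tx": 0.95,"ty": 0.22,"tz": -0.58,"ax": 0,"ay": 0,"az": 0},{"gripper": 1,"tx": 0.95,"ty": 0.22,"tz": -0.58,"ax": 0,"ay": 0,"az": 0},{"gripper": 1,"tx": 0.95,"ty": 0.22,"tz": -0.58,"ax": 0,"ay": 0,"az": 0},{"gripper": 1,"tx": 0.95,"ty": 0.22,"tz": -0.58,"ax": 0,"ay": 0,"az": 0},{"gripper": 1,"tx": 0.95,"ty": 0.22,"tz": -0.58,"ax": 0,"ay": 0,"az": 0},{"gripper": 1,"tx": 0.95,"ty": 0.22,"tz": -0.58,"ax": 0,"ay": 0,"az": 0},{"gripper": 1,"tx": 0.95,"ty": 0.22,"tz": -0.58,"ax": 0,"ay": 0,"az": 0},{"gripper": 1,"tx": 0.95,"ty": 0.22,"tz": -0.58,"ax": 0,"ay": 0,"az": 0},{"gripper": 1,"tx": 0,"ty": 0,"tz": 0,"ax": 0,"ay": 0,"az": 0},{"gripper": 1,"tx": 0,"ty": 0,"tz": 0,"ax": 0,"ay": 0,"az": 0}])

```text
t: 4.92
eef_pos: [0.5673, -0.0573, 0.4197]
ee_rot: [0.111, 1.566, -2.966]
force: [-0.4, 0.6, 0.5]
width: 0.0874
```

```bash
python3 - <<'E'
from h import *
goto([.5677,-.0576,.1113+.171])
s,p,R=pose();T=np.eye(4);T[:3,:3]=R;T[:3,3]=p
W=optics.calibration('wrist');T=T@W['mount']
f=optics.grab_frame('wrist')[:,:,::-1].copy()
for n,X in (('white',[.5312,-.1864,.1187]),('blue',[.5334,-.125,.1215]),('orange',[.5677,-.0576,.1113])):
    u=proj(W,X,T);print(n,np.round(u,1),[(d['location'],d['confidence']) for d in finder.pinpoint(n+'_grip','wrist')])
    cv2.drawMarker(f,(int(u[0]),int(u[1])),(0,255,0),0,12)
cv2.imwrite('pics/w1.png',f)
E
```

```text
t 4.9167 p [ 0.5673 -0.0573  0.4197] jaw deg -176.3 tool x [-0.004 -0.001 -1.   ] F [-0.4  0.6  0.5] w 0.0874
units [ 5.49  0.01 -0.04] minrows 5.5
white [400.1  33.2] [([35.9, 397.1], 0.85)]
blue [388.2 132.8] [([131.8, 391.3], 0.76)]
orange [328.5 227.4] [([234.2, 326.6], 0.75)]
```

View pics/w1.png

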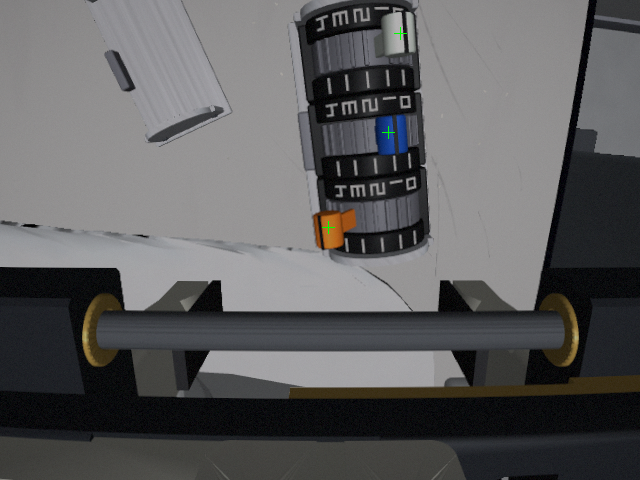

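```bash
cat > fit.py <<'E'
from h import *
from scipy.optimize import least_squares
C,S=optics.calibration('scene'),optics.calibration('side');W=optics.calibration('wrist')
s,p,R=pose();T=np.eye(4);T[:3,:3]=R;T[:3,3]=p;T=T@W['mount']
g=[((332.2,185.6),(394,238),(397.1,35.9)),((359.1,210.8),(379,255.1),(391.3,131.8)),((369,258),(341.1,279.9),(326.6,234.2))]
cor=[(C,(281,242),(56,-102)),(C,(374.3,318),(56,102)),(C,(423.3,275.7),(-56,102)),(S,(394,358.3),(-56,102)),(S,(329.5,336.8),(56,102)),(S,(411,271),(-56,-102))]
def f(p,full=False):
    x,y,w,*a=p;R=np.array([[np.cos(w),-np.sin(w)],[np.sin(w),np.cos(w)]]);r=[]
    for (u,v,k),yy,t in zip(g,(-.06,0,.06),a):
        P=np.r_[R@[.072*np.sin(t),yy]+[x,y],.05+.072*np.cos(t)]
        for c,q,TT in((C,u,None),(S,v,None),(W,k,T)): r+=list(np.subtract(proj(c,P,TT),q))
        if full: print(P.round(4),np.degrees(t).round(1))
    for c,q,b in cor:
        r+=list(.5*np.subtract(proj(c,np.r_[R@(np.array(b)/1000)+[x,y],.003]),q))
    return r
s=least_squares(f,[.54,-.122,0,0,0,0.4],loss='soft_l1')
print(s.x[:3].round(4),np.degrees(s.x[2]));r=f(s.x,True);print(np.round(r,1))
x,y,w=s.x[:3]
for nm,yy,a0,a1 in(('orange',.06,s.x[5],-np.radians(21)),('blue',0,s.x[4],np.radians(21))):
    for a in np.linspace(a0,a1,6):
        print(nm,np.degrees(a).round(),np.round([x+np.cos(w)*.072*np.sin(a)-np.sin(w)*yy,y+np.sin(w)*.072*np.sin(a)+np.cos(w)*yy,.05+.072*np.cos(a)],4))
E
python3 fit.py
```

```text
[ 0.5431 -0.1225  0.1865] 10.68399949351654
[ 0.5341 -0.1852  0.119 ] -16.5
[ 0.5326 -0.1245  0.1212] -8.5
[ 0.5691 -0.0565  0.1113] 31.7
[ 0.3 -2.3 -2.9 -2.   0.2 -0.5  0.  -1.5 -0.   2.3 -0.2  1.6 -0.8  1.1
 -0.4  2.6  2.1 -6.9 -1.7  0.1  0.5  2.4 -0.5 -0.1 -1.   0.4 -2.8  4.1
 -0.7  0.4]
orange 32.0 [ 0.5691 -0.0565  0.1113]
orange 21.0 [ 0.5575 -0.0587  0.1172]
orange 11.0 [ 0.545  -0.0611  0.1208]
orange 0.0 [ 0.5321 -0.0635  0.122 ]
orange -10.0 [ 0.5191 -0.0659  0.1208]
orange -21.0 [ 0.5066 -0.0683  0.1172]
blue -9.0 [ 0.5326 -0.1245  0.1212]
blue -3.0 [ 0.5399 -0.1231  0.1219]
blue 3.0 [ 0.5472 -0.1217  0.1219]
blue 9.0 [ 0.5544 -0.1203  0.1211]
blue 15.0 [ 0.5616 -0.119   0.1195]
blue 21.0 [ 0.5685 -0.1177  0.1172]
```

play_rows(steps=[{"gripper": 1,"tx": 0.9,"ty": 0,"tz": -0.03,"ax": 0,"ay": 0,"az": 0},{"gripper": 1,"tx": 0.9,"ty": 0,"tz": -0.03,"ax": 0,"ay": 0,"az": 0},{"gripper": 1,"tx": 0.9,"ty": 0,"tz": -0.02,"ax": 0,"ay": 0,"az": 0},{"gripper": 1,"tx": 0.9,"ty": 0,"tz": 0,"ax": 0,"ay": 0,"az": 0},{"gripper": 1,"tx": 0.9,"ty": 0,"tz": 0,"ax": 0,"ay": 0,"az": 0},{"gripper": 1,"tx": 0.9,"ty": 0,"tz": 0,"ax": 0,"ay": 0,"az": 0},{"gripper": 1,"tx": 0,"ty": 0,"tz": 0,"ax": 0,"ay": 0,"az": 0},{"gripper": 1,"tx": 0,"ty": 0,"tz": 0,"ax": 0,"ay": 0,"az": 0}])

```text
t: 5.78
eef_pos: [0.5689, -0.0574, 0.2871]
ee_rot: [0.7, 1.57, -2.377]
force: [-0.0, 0.3, 0.2]
width: 0.0875
```

```bash
python3 - <<'E'
from h import *
goto([.569,-.057,.283])
a=[optics.grab_frame(n)[:,:,::-1] for n in('side','wrist')]
cv2.imwrite('pics/a2.png',np.hstack([cv2.resize(a[0][180:380,250:450],(400,400)),cv2.resize(a[1],(400,300)).copy() if 0 else cv2.resize(a[1][90:410,100:560],(400,400))]))
E
```

```text
t 5.7833 p [ 0.5689 -0.0574  0.2871] jaw deg -176.3 tool x [-0. -0. -1.] F [-0.   0.3  0.2] w 0.0875
units [ 0.17 -0.01 -0.01] minrows 0.2
```

View pics/a2.png

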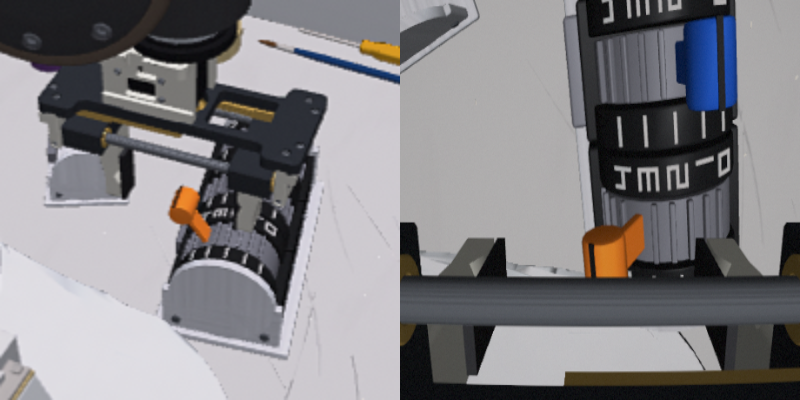

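```bash
python3 - <<'E'
from h import *
s,p,R=pose();T=np.eye(4);T[:3,:3]=R;T[:3,3]=p
W=optics.calibration('wrist');T=T@W['mount']
o=[d for d in finder.pinpoint('orange_grip','wrist')];print(o)
print(finder.look_for('orange_grip','wrist')[:2])
for X in([.569,-.0565,.1113],[.569,-.0525,.1113],[.569,-.0565+.012,.1113],[.569,-.0565-.012,.1113]): print(proj(W,X,T))
print('side',finder.pinpoint('orange_grip','side'))
S=optics.calibration('side');print(proj(S,[.569,-.0565,.1113]))
E
```

```text
[{'location': [306.4, 335.4], 'confidence': 0.64}]
[{'extent': [309.4, 234.4, 480.7, 312.0], 'confidence': 0.76}]
(np.float64(334.3433648923815), np.float64(303.50612999500635))
(np.float64(333.6675129716206), np.float64(312.57728585019527))
(np.float64(332.34105504789807), np.float64(330.35614768429537))
(np.float64(336.4216319526399), np.float64(275.55933640703194))
side [{'location': [279.1, 342.2], 'confidence': 0.75}]
(np.float64(340.77653318557697), np.float64(282.52936789797474))
```

play_rows(steps=[{"gripper": 1,"tx": 0.14,"ty": -0.04,"tz": 0,"ax": 0,"ay": 0,"az": 0},{"gripper": 0.2,"tx": 0,"ty": 0,"tz": 0,"ax": 0,"ay": 0,"az": 0},{"gripper": 0.1,"tx": 0,"ty": 0,"tz": 0,"ax": 0,"ay": 0,"az": 0},{"gripper": 0.1,"tx": 0,"ty": 0,"tz": 0,"ax": 0,"ay": 0,"az": 0},{"gripper": 0.1,"tx": 0,"ty": 0,"tz": 0,"ax": 0,"ay": 0,"az": 0},{"gripper": 0.1,"tx": 0,"ty": 0,"tz": 0,"ax": 0,"ay": 0,"az": 0}], newtons=8)

```text
t: 6.53
eef_pos: [0.5689, -0.0566, 0.283]
ee_rot: [0.601, 1.571, -2.476]
force: [-0.0, -0.3, 0.5]
width: 0.0595
```

```bash
python3 - <<'E'
from h import *
goto([.5066,-.0683,.1172+.172])
E
```

```text
t 6.5333 p [ 0.5689 -0.0566  0.283 ] jaw deg -176.3 tool x [-0. -0. -1.] F [-0.  -0.3  0.5] w 0.0595
units [-0.25  0.31  2.52] minrows 2.5
```

play_rows(steps=[{"gripper": 0.1,"tx": 0,"ty": 0,"tz": 0,"ax": 0,"ay": 0,"az": 0},{"gripper": 0.1,"tx": 0,"ty": 0,"tz": 0,"ax": 0,"ay": 0,"az": 0},{"gripper": 0.1,"tx": 0,"ty": 0,"tz": 0,"ax": 0,"ay": 0,"az": 0},{"gripper": 0.1,"tx": 0,"ty": 0,"tz": 0,"ax": 0,"ay": 0,"az": 0},{"gripper": 0.1,"tx": 0,"ty": 0,"tz": 0,"ax": 0,"ay": 0,"az": 0},{"gripper": 0.1,"tx": 0,"ty": 0,"tz": 0,"ax": 0,"ay": 0,"az": 0},{"gripper": 0.1,"tx": 0,"ty": 0,"tz": 0,"ax": 0,"ay": 0,"az": 0},{"gripper": 0.1,"tx": 0,"ty": 0,"tz": 0,"ax": 0,"ay": 0,"az": 0}])

```text
t: 7.2
eef_pos: [0.5685, -0.0566, 0.2827]
ee_rot: [0.046, 1.57, -3.031]
force: [-1.7, -0.8, -1.2]
width: 0.0208
```

```bash
python3 - <<'E'
from h import *
goto([.5066,-.0683,.1172+.172])
E
```

```text
t 7.2 p [ 0.5685 -0.0566  0.2827] jaw deg -176.3 tool x [-0.001 -0.    -1.   ] F [-1.7 -0.8 -1.2] w 0.0208
units [-0.26  0.31  2.5 ] minrows 2.5
```

play_rows(steps=[{"gripper": 0.1,"tx": -0.13,"ty": 0.03,"tz": 0.235,"ax": 0,"ay": 0,"az": 0},{"gripper": 0.1,"tx": -0.106,"ty": 0.03,"tz": 0.243,"ax": 0,"ay": 0,"az": 0},{"gripper": 0.1,"tx": -0.086,"ty": 0.03,"tz": 0.255,"ax": 0,"ay": 0,"az": 0},{"gripper": 0.1,"tx": -0.06,"ty": 0.03,"tz": 0.265,"ax": 0,"ay": 0,"az": 0},{"gripper": 0.1,"tx": -0.036,"ty": 0.03,"tz": 0.262,"ax": 0,"ay": 0,"az": 0},{"gripper": 0.1,"tx": -0.01,"ty": 0.03,"tz": 0.27,"ax": 0,"ay": 0,"az": 0},{"gripper": 0.1,"tx": 0.016,"ty": 0.03,"tz": 0.27,"ax": 0,"ay": 0,"az": 0},{"gripper": 0.1,"tx": 0.04,"ty": 0.03,"tz": 0.266,"ax": 0,"ay": 0,"az": 0},{"gripper": 0.1,"tx": 0.064,"ty": 0.03,"tz": 0.258,"ax": 0,"ay": 0,"az": 0},{"gripper": 0.1,"tx": 0.09,"ty": 0.03,"tz": 0.255,"ax": 0,"ay": 0,"az": 0},{"gripper": 0.1,"tx": 0,"ty": 0,"tz": 0,"ax": 0,"ay": 0,"az": 0},{"gripper": 0.1,"tx": 0,"ty": 0,"tz": 0,"ax": 0,"ay": 0,"az": 0}])

```text
t: 8.2
eef_pos: [0.5037, -0.0685, 0.2877]
ee_rot: [0.067, 1.567, -3.011]
force: [-2.6, -0.0, 3.8]
width: 0.0212
```

```bash
python3 - <<'E'
from h import *
goto([.5066,-.0683,.1172+.172])
a=[optics.grab_frame(n)[:,:,::-1] for n in('side','wrist')]
cv2.imwrite('pics/a3.png',np.hstack([cv2.resize(a[0][180:380,250:450],(400,400)),cv2.resize(a[1][90:410,100:560],(400,400))]))
E
```

```text
t 8.2 p [ 0.5037 -0.0685  0.2877] jaw deg -176.3 tool x [-0.003 -0.    -1.   ] F [-2.6 -0.   3.8] w 0.0212
units [-0.06 -0.   -0.12] minrows 0.1
```

View pics/a3.png

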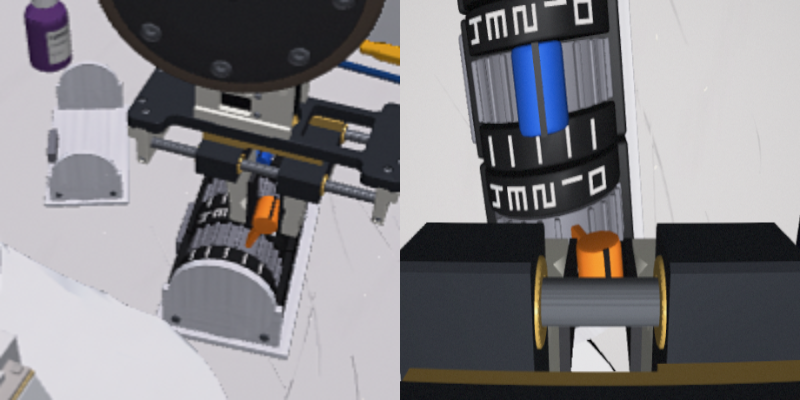

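play_rows(steps=[{"gripper": 0.1,"tx": 0,"ty": 0,"tz": -0.08,"ax": 0,"ay": 0,"az": 0},{"gripper": 0.1,"tx": 0,"ty": 0,"tz": 0,"ax": 0,"ay": 0,"az": 0},{"gripper": 0.8,"tx": 0,"ty": 0,"tz": 0,"ax": 0,"ay": 0,"az": 0},{"gripper": 0.8,"tx": 0,"ty": 0,"tz": 0,"ax": 0,"ay": 0,"az": 0},{"gripper": 0.8,"tx": 0,"ty": 0,"tz": 0,"ax": 0,"ay": 0,"az": 0},{"gripper": 0.8,"tx": 0,"ty": 0,"tz": 0,"ax": 0,"ay": 0,"az": 0},{"gripper": 0.8,"tx": 0,"ty": 0,"tz": 0,"ax": 0,"ay": 0,"az": 0},{"gripper": 0.8,"tx": -0.9,"ty": 0,"tz": 0,"ax": 0,"ay": 0,"az": 0},{"gripper": 0.8,"tx": -0.9,"ty": 0,"tz": 0,"ax": 0,"ay": 0,"az": 0},{"gripper": 0.8,"tx": -0.9,"ty": 0,"tz": 0,"ax": 0,"ay": 0,"az": 0},{"gripper": 0.8,"tx": -0.6,"ty": 0,"tz": 0,"ax": 0,"ay": 0,"az": 0}])

```text
t: 9.22
eef_pos: [0.5074, -0.0681, 0.3729]
ee_rot: [3.078, 1.569, 0.002]
force: [0.6, 0.3, -1.1]
width: 0.069
```

```bash
python3 - <<'E'
from h import *
goto([.533,-.1245,.37])
C,S=optics.calibration('scene'),optics.calibration('side')
for n in('scene','side'):
    f=optics.grab_frame(n);cv2.imwrite(f'pics/{n}4.png',f[:,:,::-1])
    print(n,[(q,[(d['location'],d['confidence']) for d in finder.pinpoint(q,n)]) for q in('blue_grip','orange_grip')])
    c=C if n=='scene' else S
    print([np.round(proj(c,X),1) for X in([.5326,-.1245,.1212],[.5066,-.0683,.1172])])
a=[cv2.imread(f'pics/{n}4.png') for n in('scene','side')]
cv2.imwrite('pics/a4.png',np.hstack([cv2.resize(a[0][160:360,240:440],(400,400)),cv2.resize(a[1][180:380,250:450],(400,400))]))
E
```

```text
t 9.2167 p [ 0.5074 -0.0681  0.3729] jaw deg -176.3 tool x [ 0.002  0.    -1.   ] F [ 0.6  0.3 -1.1] w 0.069
units [ 0.12  2.32 -0.87] minrows 2.3
scene [('blue_grip', [([212.5, 359.4], 0.61), ([179.8, 331.2], 0.36)]), ('orange_grip', [([231.2, 400.1], 0.68)])]
[array([359.1, 209.3]), array([398.4, 228.9])]
side [('blue_grip', []), ('orange_grip', [([283.3, 382.1], 0.55)])]
[array([379. , 257.4]), array([381.5, 287. ])]
```

View pics/a4.png

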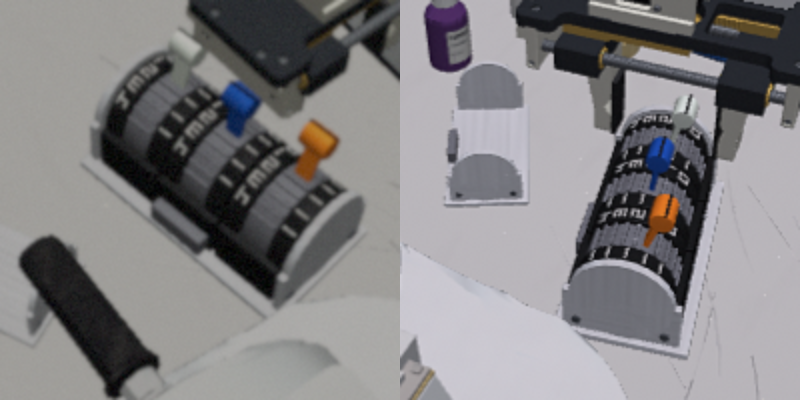

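play_rows(steps=[{"gripper": 0.7,"tx": 0,"ty": 0.77,"tz": -0.29,"ax": 0,"ay": 0,"az": 0},{"gripper": 0.7,"tx": 0,"ty": 0.77,"tz": -0.29,"ax": 0,"ay": 0,"az": 0},{"gripper": 0.7,"tx": 0,"ty": 0.77,"tz": -0.29,"ax": 0,"ay": 0,"az": 0},{"gripper": 0.7,"tx": 0,"ty": 0,"tz": 0,"ax": -1,"ay": 0,"az": 0},{"gripper": 0.7,"tx": 0.79,"ty": 0,"tz": 0,"ax": 0,"ay": 0,"az": 0},{"gripper": 0.7,"tx": 0.79,"ty": 0,"tz": 0,"ax": 0,"ay": 0,"az": 0},{"gripper": 0.7,"tx": 0.79,"ty": 0,"tz": 0,"ax": 0,"ay": 0,"az": 0},{"gripper": 0.7,"tx": 0.79,"ty": 0,"tz": 0,"ax": 0,"ay": 0,"az": 0},{"gripper": 0.7,"tx": 0,"ty": 0,"tz": 0,"ax": 0,"ay": 0,"az": 0},{"gripper": 0.7,"tx": 0,"ty": 0,"tz": 0,"ax": 0,"ay": 0,"az": 0}])

```text
t: 10.35
eef_pos: [0.5321, -0.1244, 0.2905]
ee_rot: [-0.026, 1.567, -2.999]
force: [-0.3, -0.2, 1.1]
width: 0.0613
```

```bash
python3 - <<'E'
from h import *
goto([.533,-.1245,.294])
s,p,R=pose();T=np.eye(4);T[:3,:3]=R;T[:3,3]=p
W=optics.calibration('wrist');T=T@W['mount']
f=optics.grab_frame('wrist');cv2.imwrite('pics/w5.png',f[:,:,::-1])
print(finder.pinpoint('blue_grip','wrist'))
for X in([.5326,-.1245,.1212],): print(proj(W,X,T))
E
```

```text
t 10.35 p [ 0.5321 -0.1244  0.2905] jaw deg -170.3 tool x [-0.004 -0.001 -1.   ] F [-0.3 -0.2  1.1] w 0.0613
units [-0.14  0.01 -0.04] minrows 0.1
[{'location': [311.7, 331.8], 'confidence': 0.63}]
(np.float64(328.5705098735378), np.float64(309.44529732975974))
```

View pics/w5.png

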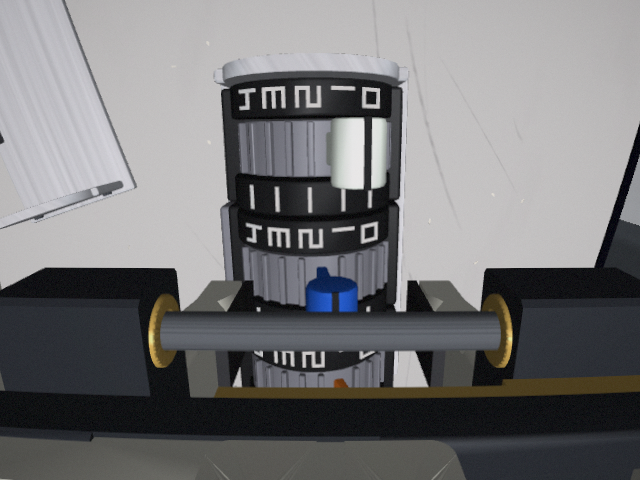

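play_rows(steps=[{"gripper": 0.1,"tx": -0.14,"ty": 0,"tz": 0,"ax": 0,"ay": 0,"az": 0},{"gripper": 0.1,"tx": 0,"ty": 0,"tz": 0,"ax": 0,"ay": 0,"az": 0},{"gripper": 0.1,"tx": 0,"ty": 0,"tz": 0,"ax": 0,"ay": 0,"az": 0},{"gripper": 0.1,"tx": 0,"ty": 0,"tz": 0,"ax": 0,"ay": 0,"az": 0},{"gripper": 0.1,"tx": 0,"ty": 0,"tz": 0,"ax": 0,"ay": 0,"az": 0},{"gripper": 0.1,"tx": 0,"ty": 0,"tz": 0,"ax": 0,"ay": 0,"az": 0},{"gripper": 0.1,"tx": 0,"ty": 0,"tz": 0,"ax": 0,"ay": 0,"az": 0},{"gripper": 0.1,"tx": 0,"ty": 0,"tz": 0,"ax": 0,"ay": 0,"az": 0},{"gripper": 0.1,"tx": 0,"ty": 0,"tz": 0,"ax": 0,"ay": 0,"az": 0},{"gripper": 0.1,"tx": 0,"ty": 0,"tz": 0,"ax": 0,"ay": 0,"az": 0}], newtons=8)

```text
t: 11.28
eef_pos: [0.5323, -0.1244, 0.2954]
ee_rot: [0.101, 1.57, -2.871]
force: [-2.2, 0.3, 2.8]
width: 0.0197
```

```bash
python3 - <<'E'
from h import *
goto([.5685,-.1177,.1172+.173])
E
```

```text
t 11.2833 p [ 0.5323 -0.1244  0.2954] jaw deg -170.3 tool x [-0.001 -0.    -1.   ] F [-2.2  0.3  2.8] w 0.0197
units [ 0.21 -0.02 -1.47] minrows 1.5
```

play_rows(steps=[{"gripper": 0.1,"tx": -0.02,"ty": 0,"tz": -0.245,"ax": 0,"ay": 0,"az": 0},{"gripper": 0.1,"tx": 0,"ty": 0,"tz": -0.245,"ax": 0,"ay": 0,"az": 0},{"gripper": 0.1,"tx": 0.02,"ty": 0,"tz": -0.25,"ax": 0,"ay": 0,"az": 0},{"gripper": 0.1,"tx": 0.04,"ty": 0,"tz": -0.245,"ax": 0,"ay": 0,"az": 0},{"gripper": 0.1,"tx": 0.06,"ty": 0,"tz": -0.24,"ax": 0,"ay": 0,"az": 0},{"gripper": 0.1,"tx": 0.08,"ty": 0,"tz": -0.245,"ax": 0,"ay": 0,"az": 0},{"gripper": 0.1,"tx": 0,"ty": 0,"tz": 0,"ax": 0,"ay": 0,"az": 0},{"gripper": 0.1,"tx": 0,"ty": 0,"tz": 0,"ax": 0,"ay": 0,"az": 0},{"gripper": 0.1,"tx": 0,"ty": 0,"tz": 0,"ax": 0,"ay": 0,"az": 0}])

```text
t: 12.03
eef_pos: [0.5692, -0.118, 0.2907]
ee_rot: [3.118, 1.57, 0.146]
force: [1.4, -0.3, -2.2]
width: 0.0198
```

```bash
python3 - <<'E'
from h import *
goto([.5685,-.1177,.1172+.173])
E
```

```text
t 12.0333 p [ 0.5692 -0.118   0.2907] jaw deg -170.3 tool x [ 0.001  0.    -1.   ] F [ 1.4 -0.3 -2.2] w 0.0198
units [ 0.02 -0.02  0.02] minrows 0.0
```

On target; release, lift and verify.

play_rows(steps=[{"gripper": 0.7,"tx": 0,"ty": 0,"tz": 0,"ax": 0,"ay": 0,"az": 0},{"gripper": 0.7,"tx": 0,"ty": 0,"tz": 0,"ax": 0,"ay": 0,"az": 0},{"gripper": 0.7,"tx": 0,"ty": 0,"tz": 0,"ax": 0,"ay": 0,"az": 0},{"gripper": 0.7,"tx": 0,"ty": 0,"tz": 0,"ax": 0,"ay": 0,"az": 0},{"gripper": 0.7,"tx": 0,"ty": 0,"tz": 0,"ax": 0,"ay": 0,"az": 0},{"gripper": 0.7,"tx": 0,"ty": 0,"tz": 0,"ax": 0,"ay": 0,"az": 0},{"gripper": 0.7,"tx": -0.8,"ty": 0,"tz": 0,"ax": 0,"ay": 0,"az": 0},{"gripper": 0.7,"tx": -0.9,"ty": 0,"tz": 0,"ax": 0,"ay": 0,"az": 0},{"gripper": 0.7,"tx": -0.9,"ty": 0,"tz": 0,"ax": 0,"ay": 0,"az": 0},{"gripper": 0.7,"tx": -0.9,"ty": 0,"tz": 0,"ax": 0,"ay": 0,"az": 0},{"gripper": 0.7,"tx": -0.9,"ty": 0,"tz": 0,"ax": 0,"ay": 0,"az": 0},{"gripper": 0.7,"tx": -0.9,"ty": 0,"tz": 0,"ax": 0,"ay": 0,"az": 0},{"gripper": 0.7,"tx": 0,"ty": 0,"tz": 0,"ax": 0,"ay": 0,"az": 0},{"gripper": 0.7,"tx": 0,"ty": 0,"tz": 0,"ax": 0,"ay": 0,"az": 0},{"gripper": 0.7,"tx": 0,"ty": 0,"tz": 0,"ax": 0,"ay": 0,"az": 0}])

```text
t: 13.28
eef_pos: [0.5684, -0.1181, 0.423]
ee_rot: [-0.948, 1.57, 2.363]
force: [0.1, 0.8, -0.4]
width: 0.0615
```

```bash
python3 - <<'E'
from h import *
goto([.5685,-.1177,.1172+.173])
from scipy.optimize import least_squares
D={n:optics.calibration(n) for n in('scene','side','wrist')}
bo=np.array([.5431,-.1225]);w=.1865;R2=np.array([[np.cos(w),-np.sin(w)],[np.sin(w),np.cos(w)]])
obs={}
for n in D:
    s,p,R=pose();T=np.eye(4);T[:3,:3]=R;T[:3,3]=p
    f=optics.grab_frame(n);cv2.imwrite(f'pics/{n}6.png',f[:,:,::-1])
    TT=T@D[n]['mount'] if n=='wrist' else None
    for q in('white','blue','orange'):
        r=finder.pinpoint(q+'_grip',n); print(n,q,[(d['location'],d['confidence']) for d in r[:2]])
        if r: obs.setdefault(q,[]).append((D[n],r[0]['location'][::-1],TT))
for q,yy in(('white',-.06),('blue',0),('orange',.06)):
    def P(t): return np.r_[R2@[.072*np.sin(t),yy]+bo,.05+.072*np.cos(t)]
    f=lambda t:np.concatenate([np.subtract(proj(c,P(t[0]),TT),u) for c,u,TT in obs[q]])
    r=least_squares(f,[0.],loss='soft_l1');print(q,np.degrees(r.x),r.fun.round(1))
a=[cv2.imread(f'pics/{n}6.png') for n in('scene','side','wrist')]
cv2.imwrite('pics/a6.png',np.hstack([cv2.resize(a[0][160:360,240:440],(266,266)),cv2.resize(a[1][180:380,250:450],(266,266)),cv2.resize(a[2][:300,200:500],(266,266))]))
E
```

```text
t 13.2833 p [ 0.5684 -0.1181  0.423 ] jaw deg -170.3 tool x [-0.  0. -1.] F [ 0.1  0.8 -0.4] w 0.0615
units [ 5.31 -0.01 -0.01] minrows 5.3
scene white [([181.5, 331.2], 0.77)]
scene blue [([226.3, 338.4], 0.57)]
scene orange [([229.9, 398.9], 0.68)]
side white [([236.9, 394.1], 0.7)]
side blue [([255.5, 355.6], 0.85)]
side orange [([286.9, 381.8], 0.79)]
wrist white [([142.1, 402.3], 0.62)]
wrist blue [([227.9, 332.4], 0.61)]
wrist orange [([311.0, 403.4], 0.61)]
white [-18.28426029] [ 2.2  1.2 -1.7 -0.4  0.2 -1.7]
blue [20.96227844] [ 3.2 -0.2  1.2  0.1 -1.3  1.3]
orange [-21.49348533] [-0.3 -1.1  0.   0.2 -0.3 -3.8]
```

View pics/a6.png

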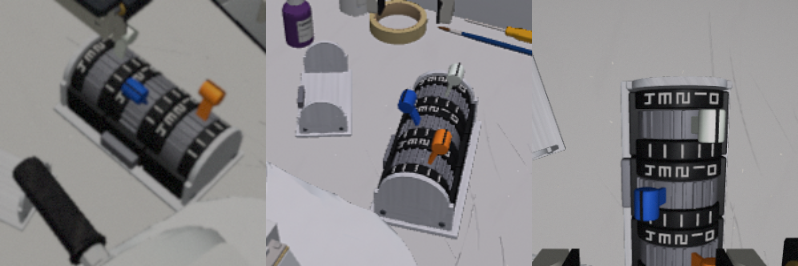

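The picture shows the blue bar at the 3, the orange bar at the 1 and the white bar where it was. The gripper is clear above them.

```bash
python3 -c "
from station import job_done
print(job_done())"
```

```text
the job is handed in; nothing more can be done
None
```

I set the blue wheel to 3 and the orange wheel to 1 on the larger, black bank, let go of both, and handed the job in at about 13.5 s. I pinched each bar front to back from above, led it along its arc, then opened and lifted about 13 cm clear.

My last check used all three cameras after release:

| Wheel | Measured angle | Target |
|---|---|---|
| Blue | +21.0° | +21° (figure 3) |
| Orange | −21.5° | −21° (figure 1) |
| White | −18.3° | unmoved (−16.5° at the start) |

- **White wheel:** the 1.8° difference is about 2 mm at its bar, which is within the noise of the measurement. Nothing touched it.
- **Disagreements:** the networks' points matched the fitted bank to within about 4 pixels. Earlier, the wrist camera put the orange bar about 7 pixels off the first fit.
- **Failed check:** one early move call was refused for incomplete rows and moved nothing.
- **Forces:** readings at the end of each move stayed under about 5 N, and the last one, with the arm clear, was close to zero.

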